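# Fit the filter cassette in the bench dust extractor

## Robot

A 6-joint arm with a two-finger parallel gripper is mounted at the origin on a cart in front of the work surface, level with it; the furniture and walls round the work are solid. World frame = base frame: x ahead of the robot, y to its left, z up, the work surface at z = 0. Lengths are in m, angles in rad, forces in N, time in s.
With the tool pointing down it reaches from about 0.225 to 0.875 m from the base axis. Payload 3.4 kg.
Tool frame: the origin (TCP) lies on the centre line of the jaws, within the pads' length; the fingertips stand 11 mm ahead of it and the grasp point (between the pads) lies 8 mm behind it; z points along the fingers, y is the line along which they close (so a half turn about z gives the same grasp; the last joint's range is limited). The gripper opens to 85 mm and grips with 20 to 120 N. Pads are 22 mm wide; open, the fingers measure 114 mm over their backs; the gripper's body (76 mm by 85 mm) begins 54 mm behind the grasp point. The pads swing forward as they close: fully open they stand 13 mm farther back than shut.
Start: joints at [1.129, 0.276, 1.505, -0, 1.361, -0.121], TCP at [0.181, 0.546, 0.242] pointing down, gripper open.
Joint ranges: [-2.89, 2.89], [-0.75, 2.08], [0.22, 2.7], [-1.18, 4.32], [0.11, 2.71], [-2.7, 2.7]. Speed limits (rad/s): [2.57, 2.57, 3.14, 3.14, 3.14, 3.14].

## Interface

Orientations are given as a unit quaternion [w, x, y, z].
In Python, from rig import manip, eyes, job gives the robot as it stands.
- The arm moves only by the tool drive_tool, never from a script. Its argument "rows" is a list of rows, each a list of 3 entries, a list of its own where there are three numbers: the turn, a rotation vector about the world's x, y, z in rad, then the shift along the world's x, y, z in cm, then the finger opening in cm, from 0 to 8.54. A call has 1 to 8 rows; each row shifts and turns the commanded pose from where the row before left it; what a row does not reach is not made up. A row lasts 1/8 s, in which the tool goes at most 62.5 mm and 10.7 degrees, less where a joint would pass 70% of its speed; a pose out of reach is approached as far as the arm can. A call is refused whole if a number of a shift passes 6.25 or a number of a turn 0.188, either way. A call with a gripper value outside its range is refused whole. The fingers move at their own pace and stop on an object; "force" is the grip in N (left out, the last holds). Time passes only in rows, so rows that do not move let the fingers close. It gives the time, the measured TCP pose, the force, the opening and the grip force at its end, in the units of the state.
- manip.get_state(): the state, without advancing time (a new reading comes with each control period).
- eyes.get_image(name): name is "scene" or "top"; returns the picture (480x640x3 uint8, red, green, blue); there is no depth.
- eyes.get_calibration(name): a dict with "camera_matrix" (3x3 intrinsics, pixels), "view" (4x4, takes a point from world to camera coordinates). Camera axes: x right, y up, looking along -z (the intrinsics and any distortion apply to the point x, -y, -z); pixel columns grow to the right and rows downward; lengths in m; the calibration is good to about 2 mm. A picture is of the moment at which its call begins. get_calibration takes no time and is no camera call.
- job.sign_off(): hands the job in; it is judged then, once.
The state is a dict: "clock": time; "qpos": joint angles; "qd": joint speeds; "effort": joint torques, N m; "position": TCP position; "ee_rot": TCP orientation; "contact_force": force on the tool from outside, world axes, zero at the start; "moment": the same for the moment, N m; "width": finger opening in m; "gripper_force": force on a finger pad.
Only numpy, scipy, OpenCV 4.12 (cv2) and the standard library are available. Lean on these libraries where they do the work, as an engineer would, in place of code of your own. Each camera call takes 0.05 s, during which the arm holds its last target. There are 200 camera calls.

## Task

Fit the filter cassette that stands on the bench into the dust extractor: swing the keeper arm well clear of the slot in the sloping deck, slide the cassette into the slot until its flange sits flat on the deck, then swing the keeper all the way back across the flange so that it is locked in, and let go. Leave the bottle, the spring and the pliers where they are.

Things in the scene. Friction and masses are not known exactly. Their poses are not given: they have to be found in the camera images.
- extractor: Dust extractor, fixed: a grey wedge-shaped case 180 mm deep (x), 190 mm wide (y), 62 mm high in front and 166 mm at the back: its deck slopes up away from the robot at 30 degrees. A 24 mm hose spigot sticks out of its left cheek. Origin: centre of its underside; x points to its back, y to its left, z up.
- filter_slot: Slot in the extractor's deck: 93 mm wide (y), 31 mm thick (x), 104 mm deep along -z, sharp-edged; flat deck round it. Origin: centre of its mouth on the deck (5 mm in front of, 25 mm left of, 111 mm above the extractor's origin). x points up the slope, y left, z out of the slot, square to the deck (30 degrees from vertical, towards the robot).
- keeper (a joint): Keeper, a flat steel arm 16 mm wide, 7 to 11 mm above the deck. 0 = locked: it points down the slope, across the slot's right end, over a seated cassette's flange (2 mm play; a flange not down blocks it). Grows to 1.62 (stop) as it swings out to the right, counter-clockwise about the slot's z; clear of the cassette from 1.3. Stiff (0.1 N m), stays where left.
- keeper_knob (a point): Middle of the round black handle pin at the free end of the keeper, 68 mm from the pivot: 14 mm in diameter, square to the deck, from 11 to 41 mm above the deck; this point is 26 mm above the deck.
- keeper_pivot (a point): Pivot of the keeper, 34 mm up the slope and 43 mm to the right of the slot's origin, 9 mm above the deck; the pivot's head is 23 mm across.
- cassette: Filter cassette, loose, 0.25 kg, standing upright: a slab with aluminium frame and white pleats, 28 mm thick (x), 90 wide (y), 100 long (z), its inner (bottom) end tapered 3 mm on each side over 9 mm; on top a flange 40 x 110, 5 mm thick, and on that a black grip rib 14 thick (x), 56 long (y), 35 high. Origin: centre of the inner end; z to the rib. Same either way round.
- cassette_flange (a point): Centre of the underside of the cassette's flange, 100 mm above its origin along its z.
- cassette_grip (a point): Middle of the grip rib, 122.5 mm above the cassette's origin along its z (17.5 mm above the flange's top).
- fluid_bottle: White plastic squeeze bottle with a thin nozzle, 47 mm across and 158 mm tall, standing on the bench to the right. Origin: centre of its underside. Leave it.
- coil_spring: Steel coil spring, 37 mm across, 66 mm tall, standing on the bench to the right of the extractor's back. Origin: centre of its underside. Leave it.
- snap_ring_pliers: Pliers with red handles, 171 mm long, 14 mm high, lying on the bench in front of the bottle. Origin: centre of the underside. Leave them.

How it is judged:
On the way, in this order (a step that is already met when the one before it is completed fails the run):
1. the keeper arm is swung well clear of the slot (past 1.2 rad) (value of joint keeper above 1.2 rad), for 0.2 s.
2. the cassette is in the slot with its flange down on the deck (within 2.5 mm) (z of cassette_flange in the frame of filter_slot below 0.0025 m and distance between cassette_flange and filter_slot below 0.006 m and angle between the z axis of cassette and the z axis of filter_slot, either way round below 0.06 rad), for 0.2 s.
At the end, for the whole second after the job is handed in: The cassette rests in the slot with its flange within 2.5 mm of the deck, within 6 mm of the slot's centre and square to the deck within 0.06 rad, and the keeper is back across the flange, within 0.15 rad of its locked position (all of step 2 and value of joint keeper below 0.15 rad and linear speed of cassette below 0.02 m/s); the robot touches nothing.
It fails at once if the bottle is moved more than 30 mm or tipped (distance of fluid_bottle from where it was at the start of the episode above 0.03 m or angle between fluid_bottle's own z axis and vertical above 0.4 rad).
It fails at once if the spring is moved more than 30 mm or tipped (distance of coil_spring from where it was at the start of the episode above 0.03 m or angle between coil_spring's own z axis and vertical above 0.4 rad).
It fails at once if the pliers are moved more than 30 mm (distance of snap_ring_pliers from where it was at the start of the episode above 0.03 m).
It also fails if it takes over 64 s, if anything falls off the work surface, if the arm or the gripper's body presses on something with over 40 N, if the wrist force passes 120 N, or if a joint passes its speed limit or range.

## Working session

There is one attempt and no reset: what is moved stays moved. The work goes in short steps, Python scripts to look and compute and a tool call to move; the robot and the scene stay as the last step left them, time stands still between calls to the robot, and variables do not carry over. Pictures are saved under pics/ and viewed, at most 10 in all, crops included, and the job is handed in when it is done.

Besides the shell and the picture viewer there is one more tool, called after "Emit:" as name(argument=value, ...), one argument or row to a line, values as JSON. drive_tool: Moves the arm, as the interface text tells. Its arguments: {"type":"object","properties":{"rows":{"type":"array"},"force":{"type":"number"}},"required":["rows"]}

```bash
mkdir -p pics; python3 - <<'E'
from rig import manip, eyes, job
import cv2,numpy as np
np.set_printoptions(precision=4,suppress=True)
for n in("scene","top"):
    cv2.imwrite(f"pics/{n}0.png",eyes.get_image(n)[:,:,::-1]); c=eyes.get_calibration(n); print(n,c)
print(manip.get_state())
E
```

```text
scene {'camera_matrix': array([[540.2124,   0.    , 315.5503],
       [  0.    , 540.2124, 245.6092],
       [  0.    ,   0.    ,   1.    ]]), 'view': array([[ 0.8143, -0.5804, -0.0012, -0.4561],
       [ 0.4571,  0.6401,  0.6175, -0.2952],
       [-0.3577, -0.5034,  0.7866, -1.0003],
       [ 0.    ,  0.    ,  0.    ,  1.    ]])}
top {'camera_matrix': array([[436.7225,   0.    , 319.4282],
       [  0.    , 436.7225, 236.645 ],
       [  0.    ,   0.    ,   1.    ]]), 'view': array([[ 0.0249, -0.9987,  0.0439, -0.0675],
       [ 0.9942,  0.0294,  0.1033, -0.5417],
       [-0.1045,  0.0411,  0.9937, -0.896 ],
       [ 0.    ,  0.    ,  0.    ,  1.    ]])}
{'clock': 0.1, 'qpos': array([ 1.129 ,  0.2766,  1.506 ,  0.    ,  1.3607, -0.121 ]), 'qd': array([ 0.0008, -0.0024, -0.0039, -0.0007, -0.0009,  0.0003]), 'effort': array([  0.0014, -41.7695, -24.6406,  -0.    ,   0.0057,   0.    ]), 'position': array([0.1811, 0.5452, 0.2415]), 'ee_rot': array([-0.0002,  0.1597,  0.9872, -0.0008]), 'contact_force': array([-0.2679, -0.2575, -0.615 ]), 'moment': array([ 0.0121, -0.0193,  0.0238]), 'gripper_force': 0.0, 'width': 0.08579495785624931}
```

View pics/scene0.png

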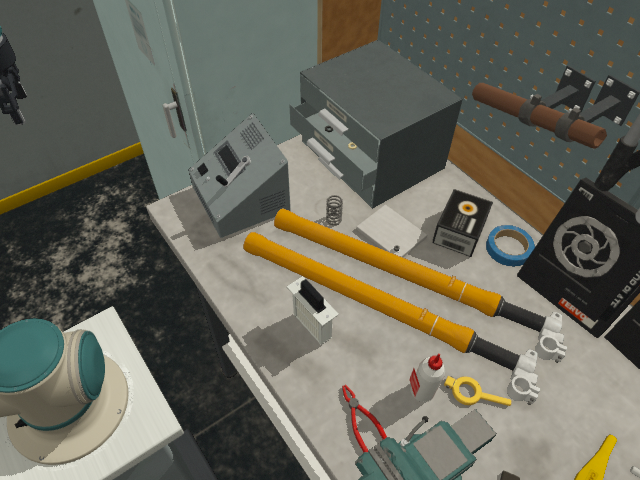

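View pics/top0.png

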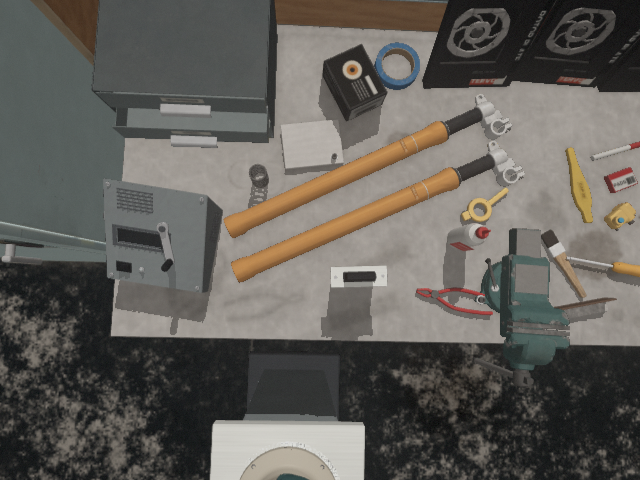

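The top view shows the extractor around (160,235), with slot near (138,237) and keeper from (164,228) to (167,266). The cassette rib is at (359,276), and the scene view shows it at (312,295). The extractor in the scene view is around (240,165). I'll zoom in on both next.

```bash
python3 - <<'E'
import cv2,numpy as np
t=cv2.imread("pics/top0.png");s=cv2.imread("pics/scene0.png")
a=cv2.resize(t[170:300,95:228],(400,390),interpolation=cv2.INTER_CUBIC)   # x3
b=cv2.resize(s[110:240,180:313],(400,390),interpolation=cv2.INTER_CUBIC)
c=cv2.resize(t[250:320,320:400],(240,210),interpolation=cv2.INTER_CUBIC)
d=cv2.resize(s[265:350,280:350],(175,210),interpolation=cv2.INTER_CUBIC)
im=np.zeros((600,800,3),np.uint8);im[:390,:400]=a;im[:390,400:]=b;im[390:,:240]=c;im[390:,400:575]=d
cv2.imwrite("pics/comp0.png",im)
E
```

```text
(no output)
```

View pics/comp0.png

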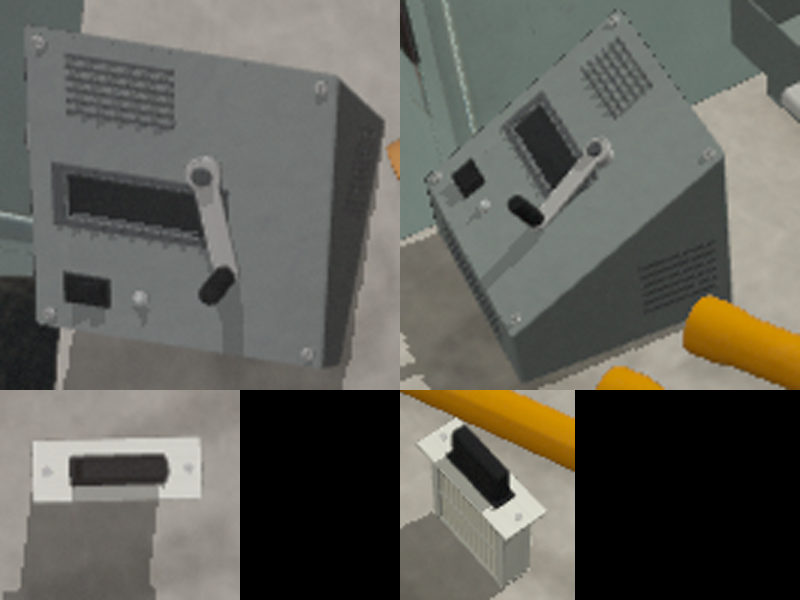

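The composite shows four deck screws, the pivot head, and the knob in both views. It also shows the four flange corners and the rib top. I'll triangulate these by pixel.

```bash
cat > h.py <<'E'
import numpy as np, cv2
from rig import manip, eyes, job
from scipy.spatial.transform import Rotation as R
np.set_printoptions(precision=4,suppress=True)
def P(n):
    c=eyes.get_calibration(n); return c["camera_matrix"]@np.diag([1,-1,-1.])@c["view"][:3]
def tri(a,b):  # top px, scene px lists
    X=cv2.triangulatePoints(P("top"),P("scene"),np.array(a,float).T,np.array(b,float).T); return (X[:3]/X[3]).T
def proj(n,p):
    q=P(n)@np.append(p,1); return q[:2]/q[2]
def plane(n,px,z):  # ray to height z
    M=P(n); A=np.c_[M[:,0],M[:,1],-np.array([*px,1.])]; s=np.linalg.solve(A,-(M[:,2]*z+M[:,3])); return np.array([s[0],s[1],z])
def tool():
    s=manip.get_state(); q=s["ee_rot"]; return s["position"],R.from_quat([*q[1:],q[0]]).as_matrix(),s
E
python3 - <<'E'
from h import *
T=lambda c:(95+c[0]*.3325,170+c[1]/3); S=lambda c:(180+(c[0]-400)*.3325,110+c[1]/3)
t=[(38,41),(321,90),(307,355),(48,315),(202,178),(224,272),(208,297)]
s=[(615,21),(708,154),(515,320),(433,177),(598,149),(536,216),(516,202)]
X=tri([T(c) for c in t],[S(c) for c in s]); print("screws BL BR FR FL pivot knobbase knobtop\n",X)
x=(X[0]+X[1]-X[2]-X[3]); x/=np.linalg.norm(x); y=X[0]+X[3]-X[1]-X[2]; y-=x*(x@y); y/=np.linalg.norm(y); z=np.cross(x,y)
c=X[:4].mean(0); print("axes",x,y,z,"tilt",np.degrees(np.arccos(z[2])),"yaw",np.degrees(np.arctan2(-y[0],y[1])),np.degrees(np.arctan2(x[1],x[0])))
print("resid",(X[:4]-c)@z,"centre",c)
yw=np.arctan2(-y[0],y[1]); 
M=(R.from_euler('z',yw)*R.from_euler('y',-30,degrees=True)).as_matrix(); print("M",M)
o1=c+M@[-5.8e-3,.025,-.001]; o2=X[4]+M@[-.034,.043,-.013]; print("slot from deck",o1,"from pivot",o2)
print("local",(X-o1)@M)
t=[(32,440),(201,437),(201,498),(34,502)];s=[(455,418),(547,512),(508,536),(417,437)]
Y=tri([(320+a/3,250+(b-390)/3) for a,b in t],[(280+(a-400)/2.5,265+(b-390)/2.5) for a,b in s]); print("flange",Y,Y.mean(0))
v=Y[0]+Y[3]-Y[1]-Y[2]; print("cass yaw",np.degrees(np.arctan2(-v[0],v[1])), np.linalg.norm(v)/2)
E
```

```text
screws BL BR FR FL pivot knobbase knobtop
 [[0.6152 0.3362 0.1609]
 [0.5905 0.1668 0.1628]
 [0.4297 0.1886 0.0681]
 [0.4509 0.3578 0.069 ]
 [0.5389 0.2405 0.1398]
 [0.4803 0.2341 0.1094]
 [0.4659 0.2354 0.1311]]
axes [ 0.8613 -0.1152  0.4948] [ 0.1343  0.9909 -0.003 ] [-0.49    0.0691  0.869 ] tilt 29.656536681059684 yaw -7.718274678277491 -7.619282141554265
resid [-0.001  0.001 -0.001  0.001] centre [0.5216 0.2624 0.1152]
M [[ 0.8582  0.1343 -0.4955]
 [-0.1163  0.9909  0.0672]
 [ 0.5     0.      0.866 ]]
slot from deck [0.5204 0.2877 0.1114] from pivot [0.5219 0.2862 0.1116]
local [[ 0.1004  0.0608 -0.0008]
 [ 0.0999 -0.1105  0.0017]
 [-0.088  -0.1104  0.0008]
 [-0.0891  0.0601  0.0024]
 [ 0.0355 -0.0443  0.0123]
 [-0.0292 -0.0586  0.0145]
 [-0.0309 -0.0592  0.0405]]
flange [[ 0.4769 -0.0724  0.1037]
 [ 0.4827 -0.1825  0.1058]
 [ 0.4451 -0.1831  0.1091]
 [ 0.4389 -0.0748  0.1126]] [ 0.4609 -0.1282  0.1078]
cass yaw 3.1657930755134465 0.1093263364199721
```

Emit:
drive_tool(
  rows=[
    [[0,0,-0.173],[3.05,-3.8,-0.2],5],
    [[0,0,-0.173],[3.05,-3.8,-0.2],5],
    [[0,0,-0.173],[3.05,-3.8,-0.2],5],
    [[0,0,-0.173],[3.05,-3.8,-0.2],5],
    [[0,0,-0.173],[3.05,-3.8,-0.2],5],
    [[0,0,-0.173],[3.05,-3.8,-0.2],5],
    [[0,0,-0.173],[3.05,-3.8,-0.2],5],
    [[0,0,-0.173],[3.05,-3.8,-0.2],5],
  ],
)

```text
clock: 1.1
position: [0.4259, 0.2403, 0.226]
ee_rot: [-0.0, 0.755, 0.656, -0.0]
contact_force: [0.3, 0.3, 0.2]
width: 0.0503
gripper_force: 0.0
```

Emit:
drive_tool(
  rows=[
    [[-0.023,-0.173,0],[0,0,0],4.5],
    [[-0.023,-0.173,0],[0,0,0],4.5],
    [[-0.023,-0.173,0],[0,0,0],4.5],
    [[0,0,0],[0,0,0],4.5],
    [[0,0,0],[0,0,0],4.5],
  ],
)

```text
clock: 1.72
position: [0.4262, 0.2425, 0.2271]
ee_rot: [0.194, 0.727, 0.636, 0.171]
contact_force: [-0.3, 0.5, 0.6]
width: 0.0448
gripper_force: 0.0
```

```bash
cat >> h.py <<'E'
M=(R.from_euler('z',-7.7,degrees=True)*R.from_euler('y',-30,degrees=True)).as_matrix()
O=np.array([.521,.287,.1115])
RT=np.c_[M[:,1],M[:,0],-M[:,2]]
def where():
    p,r,s=tool(); print("t",s["clock"],"tcp",p,"slot-local",(p-O)@M,"rot err vs slot",(R.from_matrix(RT)*R.from_matrix(r).inv()).as_rotvec(),"w",s["width"],"F",s["contact_force"],"q",s["qpos"])
def to(loc): print("delta cm",(O+M@np.array(loc)-tool()[0])*100)
E
python3 - <<'E'
from h import *
where(); to([-.031,-.059,.024])
for n in("top","scene"): cv2.imwrite(f"pics/{n}1.png",eyes.get_image(n)[:,:,::-1])
t=cv2.imread("pics/top1.png")[170:300,95:228];s=cv2.imread("pics/scene1.png")[110:240,180:313]
cv2.imwrite("pics/comp1.png",cv2.resize(np.hstack([t,s]),(800,391),interpolation=cv2.INTER_CUBIC))
E
```

```text
t 1.725 tcp [0.4262 0.2425 0.2271] slot-local [-0.0184 -0.0568  0.1441] rot err vs slot [-0.0019 -0.0003 -0.0012] w 0.04482544598924912 F [-0.2572  0.4975  0.5835] q [ 0.622   0.0046  2.0039 -0.4964  0.7988  1.0459]
delta cm [  4.8444  -0.8736 -11.0278]
```

View pics/comp1.png

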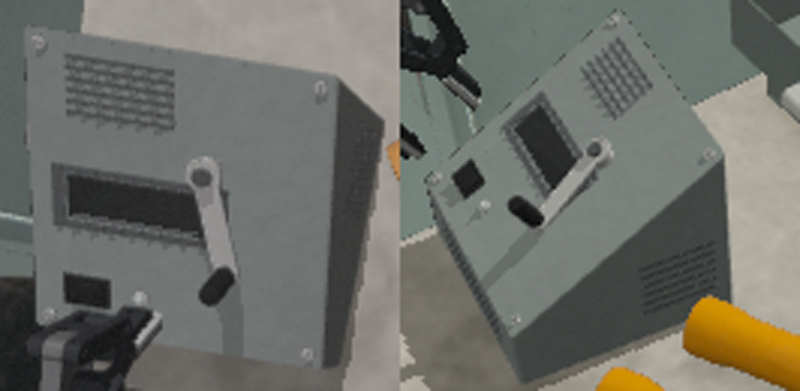

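Both views show the gripper front-left of the deck, with the knob still at its start position (comp (216,285) top, (525,209) scene). Next: line up above the knob, descend and close.

Emit:
drive_tool(
  rows=[
    [[0,0,0],[-1.1,-0.1,-0.6],4.5],
    [[0,0,0],[1,-0.13,-1.73],4.5],
    [[0,0,0],[1,-0.13,-1.73],4.5],
    [[0,0,0],[1,-0.13,-1.73],4.5],
    [[0,0,0],[1,-0.14,-1.73],4.5],
    [[0,0,0],[1,-0.14,-1.73],4.5],
    [[0,0,0],[0.95,-0.14,-1.75],4.5],
    [[0,0,0],[0,0,0],4.5],
  ],
)

```text
clock: 2.82
position: [0.4735, 0.2316, 0.1147]
ee_rot: [0.194, 0.728, 0.636, 0.169]
contact_force: [0.1, 0.8, -1.5]
width: 0.0454
gripper_force: 0.0
```

Emit:
drive_tool(
  rows=[
    [[0,0,0],[0,0,0],3],
    [[0,0,0],[0,0,0],1],
    [[0,0,0],[0,0,0],1],
    [[0,0,0],[0,0,0],1],
    [[0,0,0],[0,0,0],1],
  ],
  force=25,
)

```text
clock: 3.45
position: [0.473, 0.2324, 0.1166]
ee_rot: [0.195, 0.727, 0.636, 0.171]
contact_force: [-7.1, -0.8, 4.5]
width: 0.0128
gripper_force: 25.6
```

```bash
python3 - <<'E'
from h import *
where()
p,_,_=tool(); l=(p-O)@M; piv=np.array([.0345,-.0435]); v=l[:2]-piv; th=np.arctan2(-v[1],-v[0]); print("theta,r",th,np.hypot(*v))
r=.068
for t in (.25,.5,.75,1.0,1.25,1.5,1.55): 
    print(t,(M@np.r_[piv+r*np.array([-np.cos(t),-np.sin(t)])-l[:2],0])*100)
E
```

```text
t 3.45 tcp [0.473  0.2324 0.1166] slot-local [-0.0323 -0.0605  0.0245] rot err vs slot [-0.0008 -0.0001 -0.0005] w 0.012845880800580767 F [-7.0836 -0.8006  4.4566] q [ 0.5318  0.1927  2.1314 -0.7045  0.4959  1.2394]
theta,r 0.24920858095395343 0.06892165394211658
0.25 [0.0801 0.0068 0.0453]
0.5 [ 0.4017 -1.6287  0.3558]
0.75 [ 1.0689 -3.1065  0.8519]
1.0 [ 2.0402 -4.3346  1.5026]
1.25 [ 3.2552 -5.2366  2.2675]
1.5 [ 4.6384 -5.7565  3.0991]
1.55 [ 4.9277 -5.8113  3.2689]
```

Emit:
drive_tool(
  rows=[
    [[0,0,0],[0.2,-0.82,0.18],1],
    [[0,0,0],[0.2,-0.82,0.18],1],
    [[0,0,0],[0.33,-0.74,0.25],1],
    [[0,0,0],[0.34,-0.74,0.25],1],
    [[0,0,0],[0.48,-0.62,0.32],1],
    [[0,0,0],[0.49,-0.61,0.33],1],
    [[0,0,0],[0,0,0],1],
  ],
)

```text
clock: 4.32
position: [0.4901, 0.1856, 0.1297]
ee_rot: [0.195, 0.728, 0.636, 0.166]
contact_force: [-12.6, -5.5, 6.8]
width: 0.0129
gripper_force: 26.2
```

Emit:
drive_tool(
  rows=[
    [[0,0,0],[0.6,-0.45,0.38],1],
    [[0,0,0],[0.61,-0.45,0.38],1],
    [[0,0,0],[0.69,-0.26,0.42],1],
    [[0,0,0],[0.69,-0.26,0.41],1],
    [[0,0,0],[0.29,-0.05,0.17],1],
    [[0,0,0],[0,0,0],1],
    [[0,0,0],[0,0,0],1],
  ],
)

```text
clock: 5.2
position: [0.5191, 0.1698, 0.147]
ee_rot: [0.195, 0.728, 0.636, 0.164]
contact_force: [-6.4, -11.2, 3.5]
width: 0.0129
gripper_force: 26.3
```

```bash
python3 - <<'E'
from h import *
where()
p,_,_=tool(); l=(p-O)@M; piv=np.array([.0345,-.0435]); v=l[:2]-piv; print("theta,r",np.arctan2(-v[1],-v[0]),np.hypot(*v))
E
```

```text
t 5.2 tcp [0.5191 0.1698 0.147 ] slot-local [ 0.0297 -0.1163  0.0238] rot err vs slot [ 0.0083 -0.0087  0.0027] w 0.012909995572224622 F [ -6.4473 -11.2371   3.5322] q [ 0.3407  0.1524  2.0745 -0.5044  0.5056  0.8691]
theta,r 1.5050427940286506 0.07300636667882825
```

Emit:
drive_tool(
  rows=[
    [[0,0,0],[0,0,0],2.5],
    [[0,0,0],[0,0,0],4.5],
    [[0,0,0],[0,0,0],4.5],
    [[0,0,0],[-1.0,0.14,1.73],4.5],
    [[0,0,0],[-1.5,0.2,2.6],4.5],
    [[0,0,0],[-1.5,0.2,2.6],4.5],
    [[0,0,0],[-1.0,0.14,1.73],4.5],
  ],
)

```text
clock: 6.08
position: [0.473, 0.1818, 0.2373]
ee_rot: [0.195, 0.727, 0.636, 0.172]
contact_force: [-0.3, 0.4, -0.7]
width: 0.0451
gripper_force: 0.0
```

Emit:
drive_tool(
  rows=[
    [[0.023,0.173,0],[-0.1,-4,0],4.5],
    [[0.023,0.173,0],[-0.1,-4,0],4.5],
    [[0.023,0.173,0],[-0.1,-4,0],4.5],
    [[0,0,0.095],[-0.1,-4,0],4.5],
    [[0,0,0.095],[-0.1,-4,0],4.5],
    [[0,0,0],[-0.1,-4,0],4.5],
    [[0,0,0],[-0.1,-4,0],4.5],
    [[0,0,0],[-0.1,-2.5,0],4.5],
  ],
)

```text
clock: 7.08
position: [0.4658, -0.1211, 0.2349]
ee_rot: [0.013, 0.688, 0.725, 0.007]
contact_force: [-0.7, 0.5, 0.3]
width: 0.045
gripper_force: 0.0
```

```bash
python3 - <<'E'
from h import *
p,r,s=tool(); print(s["clock"],p,r,s["width"],(np.array([.461,-.128,.121])-p)*100)
for n in("top","scene"): cv2.imwrite(f"pics/{n}2.png",eyes.get_image(n)[:,:,::-1])
t=cv2.imread("pics/top2.png");s=cv2.imread("pics/scene2.png")
a=cv2.resize(t[170:300,95:228],(400,391),interpolation=cv2.INTER_CUBIC);b=cv2.resize(t[220:350,290:423],(400,391),interpolation=cv2.INTER_CUBIC)
cv2.imwrite("pics/comp2.png",np.hstack([a,b]))
E
```

```text
7.075 [ 0.4658 -0.1211  0.2349] [[-0.0526  0.9982  0.0294]
 [ 0.9986  0.0528 -0.0075]
 [-0.009   0.029  -0.9995]] 0.044969018990529644 [ -0.4846  -0.6942 -11.3918]
```

View pics/comp2.png

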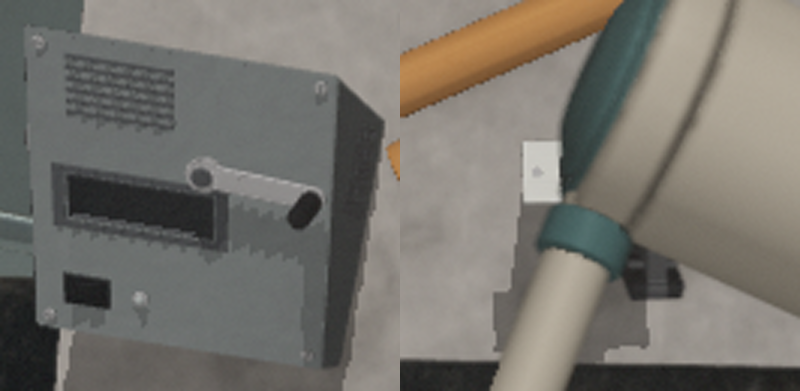

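The keeper is now out to the right (comp pivot (202,178) to knob (303,210)) and the slot is fully visible. The cassette is under the arm, hidden from the top. I'll check the slot centre from these corners and re-read the settled tool pose.

Emit:
drive_tool(
  rows=[
    [[0,0,0],[-0.3,-0.3,-2],4.5],
    [[0,0,0],[0,0,-2],4.5],
    [[0,0,0],[0,0,0],4.5],
    [[0,0,0],[0,0,0],4.5],
  ],
)

```text
clock: 7.68
position: [0.4631, -0.1217, 0.1955]
ee_rot: [0.013, 0.687, 0.726, 0.008]
contact_force: [-0.2, 0.2, -0.0]
width: 0.0452
gripper_force: 0.0
```

```bash
python3 - <<'E'
from h import *
p,r,s=tool(); print(s["clock"],p,s["width"],(np.array([.461,-.128,.121])-p)*100)
t=np.array([np.cos(np.radians(3.2)),np.sin(np.radians(3.2)),0]); Rd=np.c_[np.cross(t,[0,0,-1]),t,[0,0,-1]]
print("turn",(R.from_matrix(Rd)*R.from_matrix(r).inv()).as_rotvec())
Pm=P("top")
def deck(px):  # ray onto deck plane
    C=-np.linalg.solve(Pm[:,:3],Pm[:,3]); d=np.linalg.solve(Pm[:,:3],[*px,1]); n=M[:,2]; return ((C+d*((O-C)@n)/(d@n))-O)@M
for c in [(67,175),(214,192),(212,243),(68,215),(52,162),(228,190),(228,250),(54,228)]: print(deck((95+c[0]*.3325,170+c[1]/3))[:2])
E
```

```text
7.675 [ 0.4631 -0.1217  0.1955] 0.04520977062235379 [-0.2108 -0.6256 -7.4495]
turn [0.0068 0.0297 0.0012]
[0.0131 0.0467]
[ 0.0178 -0.0455]
[-0.0183 -0.0449]
[-0.0149  0.0468]
[0.0203 0.0558]
[ 0.0208 -0.0543]
[-0.0214 -0.0552]
[-0.0258  0.056 ]
```

Emit:
drive_tool(
  rows=[
    [[0.007,0.03,0],[-0.2,-0.6,-1.9],4.5],
    [[0,0,0],[0,0,-2],4.5],
    [[0,0,0],[0,0,-2],4.5],
    [[0,0,0],[0,0,-1.4],4.5],
    [[0,0,0],[0,0,0],4],
    [[0,0,0],[0,0,0],3],
    [[0,0,0],[0,0,0],2.4],
  ],
  force=50,
)

```text
clock: 8.55
position: [0.4611, -0.1284, 0.1225]
ee_rot: [0.0, 0.688, 0.726, -0.0]
contact_force: [-0.2, 0.0, -0.2]
width: 0.0239
gripper_force: 0.0
```

Emit:
drive_tool(
  rows=[
    [[0,0,0],[0,0,0],1.6],
    [[0,0,0],[0,0,0],1],
    [[0,0,0],[0,0,0],0.8],
    [[0,0,0],[0,0,0],0.8],
  ],
  force=50,
)

```text
clock: 9.05
position: [0.4609, -0.1284, 0.1224]
ee_rot: [-0.0, 0.688, 0.726, -0.0]
contact_force: [-0.5, 0.1, 4.8]
width: 0.0133
gripper_force: 50.0
```

```bash
python3 - <<'E'
from h import *
p,r,s=tool(); print(s["clock"],p,s["width"],s["contact_force"],s["moment"]); print(r)
cv2.imwrite("pics/s3.png",eyes.get_image("scene")[225:355,250:390,::-1].repeat(4,0).repeat(4,1))
E
```

```text
9.05 [ 0.4609 -0.1284  0.1224] 0.013261043347966872 [-0.5079  0.0937  4.7992] [ 0.028   0.0739 -0.0015]
[[-0.0539  0.9985 -0.0003]
 [ 0.9985  0.0539 -0.0002]
 [-0.0002 -0.0003 -1.    ]]
```

View pics/s3.png

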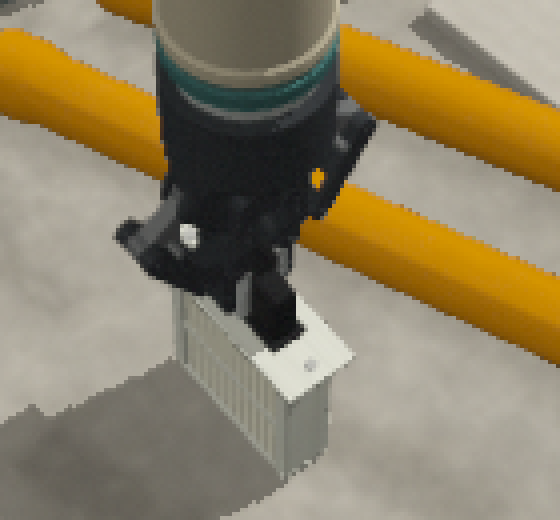

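The picture shows the fingers closed on the black rib (px about (265,300)), with the cassette still upright below. Lift and carry next.

Emit:
drive_tool(
  rows=[
    [[0,0,0],[0,0,0],0.8],
    [[0,0,0],[0,0,1],0.8],
    [[0,0,0],[0,0,2.5],0.8],
    [[0,0,0],[0,0,4],0.8],
    [[0,0,0],[0,0,4],0.8],
    [[0,0,0],[0,0,4],0.8],
    [[0,0,0],[0,1,2.3],0.8],
    [[0,0,-0.047],[-0.3,2.5,0],0.8],
  ],
  force=80,
)

```text
clock: 10.1
position: [0.4584, -0.0937, 0.3016]
ee_rot: [0.001, 0.706, 0.708, 0.0]
contact_force: [-0.4, 0.4, -3.6]
width: 0.0133
gripper_force: 78.4
```

Emit:
drive_tool(
  rows=[
    [[0,0,-0.047],[-0.4,4,0],0.8],
    [[0,0,-0.047],[-0.4,4.5,0],0.8],
    [[0,0,-0.047],[-0.4,4.5,0],0.8],
    [[0,0,0],[-0.4,4.5,0],0.8],
    [[0,0,0],[-0.4,4.5,0],0.8],
    [[0,0,0],[-0.4,4.5,0],0.8],
    [[0,0,0],[-0.4,4.5,0],0.8],
    [[0,0,0],[-0.4,4,0],0.8],
  ],
)

```text
clock: 11.1
position: [0.4245, 0.2583, 0.2993]
ee_rot: [-0.001, 0.753, 0.658, -0.001]
contact_force: [-0.8, 0.3, -3.1]
width: 0.0127
gripper_force: 78.4
```

Emit:
drive_tool(
  rows=[
    [[-0.012,-0.087,0],[-0.2,2.5,0],0.8],
    [[-0.012,-0.087,0],[-0.2,1,0],0.8],
    [[-0.012,-0.087,0],[0,0.8,0],0.8],
    [[-0.012,-0.087,0],[0,0,-0.5],0.8],
    [[-0.012,-0.087,0],[0,0,-0.5],0.8],
    [[-0.012,-0.087,0],[0,0,-0.5],0.8],
    [[0,0,0],[0,0,0],0.8],
    [[0,0,0],[0,0,0],0.8],
  ],
)

```text
clock: 12.1
position: [0.4215, 0.3, 0.285]
ee_rot: [0.195, 0.727, 0.636, 0.17]
contact_force: [0.9, 0.0, -2.8]
width: 0.0125
gripper_force: 78.9
```

```bash
python3 - <<'E'
from h import *
where(); to([0,0,.20])
for n in("top","scene"): cv2.imwrite(f"pics/{n}4.png",eyes.get_image(n)[:,:,::-1])
t=cv2.imread("pics/top4.png");s=cv2.imread("pics/scene4.png")
p=tool()[0]
def crop(im,n):
    u,v=proj(n,p-.03*M[:,2]).astype(int); x0=max(u-66,0);y0=max(v-75,0); print(n,"origin",x0,y0); return cv2.resize(im[y0:y0+150,x0:x0+133],(532,600),interpolation=cv2.INTER_CUBIC)[:, :400] if 0 else cv2.resize(im[y0:y0+150,x0:x0+133],(399,450),interpolation=cv2.INTER_CUBIC)
cv2.imwrite("pics/comp4.png",np.hstack([crop(t,"top"),crop(s,"scene")]))
E
```

```text
t 12.1 tcp [0.4215 0.3    0.285 ] slot-local [-0.0001 -0.0004  0.2004] rot err vs slot [0.0009 0.0005 0.0001] w 0.01247096778671082 F [ 0.8903  0.0045 -2.797 ] q [ 0.7496  0.0213  1.832  -0.4808  0.9938  1.0896]
delta cm [ 0.0357  0.039  -0.0262]
top origin 30 208
scene origin 115 45
```

View pics/comp4.png

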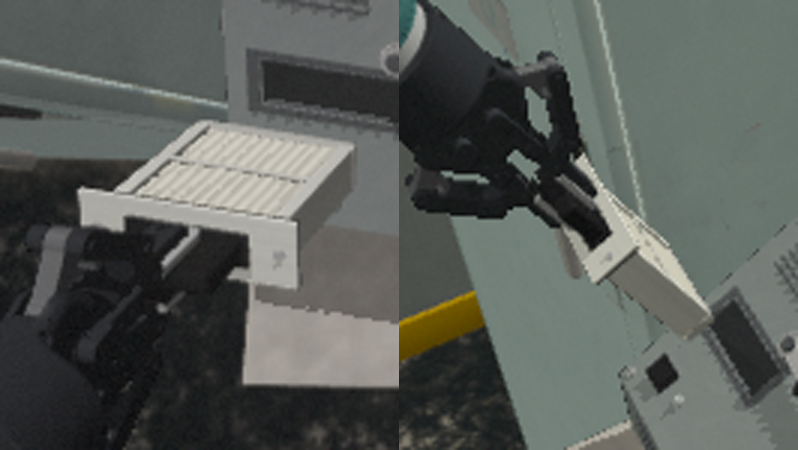

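The cassette is held tilted in front of the slot. Flange right corners: top (298,224)/(298,288), scene (638,248)/(590,282). Inner-end right corner: top (355,145), scene (710,318). I'll check the in-hand pose.

```bash
python3 - <<'E'
from h import *
t=[(298,224),(298,288),(355,145),(80,188)];s=[(638,248),(590,282),(710,318),(583,155)]
X=tri([(30+a/3,208+b/3) for a,b in t],[(115+(a-399)/3,45+b/3) for a,b in s]); print((X-O)@M)
E
```

```text
[[ 0.0188 -0.0561  0.1806]
 [-0.0185 -0.0565  0.1852]
 [ 0.012  -0.0454  0.0841]
 [ 0.0201  0.0519  0.1826]]
```

Emit:
drive_tool(
  rows=[
    [[0,0,0],[0.9,0.03,-1.56],0.8],
    [[0,0,0],[0.9,-0.12,-1.56],0.8],
    [[0,0,0],[0.9,-0.12,-1.56],0.8],
    [[0,0,0],[0.89,-0.12,-1.56],0.8],
    [[0,0,0],[0,0,0],0.8],
    [[0,0,0],[0.25,-0.03,-0.43],0.8],
    [[0,0,0],[0.25,-0.04,-0.44],0.8],
    [[0,0,0],[0,0,0],0.8],
  ],
)

```text
clock: 13.2
position: [0.4623, 0.2958, 0.2137]
ee_rot: [0.196, 0.727, 0.636, 0.17]
contact_force: [-0.8, 0.1, -2.6]
width: 0.0127
gripper_force: 79.0
```

```bash
python3 - <<'E'
from h import *
where(); print("F local",tool()[2]["contact_force"]@M,tool()[2]["moment"]@M)
E
```

```text
t 13.2 tcp [0.4623 0.2958 0.2137] slot-local [-0.0003  0.0008  0.1181] rot err vs slot [0.0014 0.0016 0.    ] w 0.012673992844823295 F [-0.7695  0.1011 -2.6043] q [ 0.6778  0.1185  1.9167 -0.5322  0.802   1.1281]
F local [-1.9743 -0.0029 -1.8674] [-0.0212  0.5828  0.0057]
```

Emit:
drive_tool(
  rows=[
    [[0,0,0],[0.25,-0.03,-0.43],0.8],
    [[0,0,0],[0.25,-0.03,-0.43],0.8],
    [[0,0,0],[0.25,-0.04,-0.44],0.8],
    [[0,0,0],[0.25,-0.03,-0.43],0.8],
    [[0,0,0],[0,0,0],0.8],
  ],
)

```text
clock: 13.82
position: [0.4724, 0.2943, 0.1958]
ee_rot: [0.196, 0.727, 0.636, 0.17]
contact_force: [0.7, -0.2, -3.2]
width: 0.0128
gripper_force: 79.0
```

```bash
python3 - <<'E'
from h import *
where(); print("F local",tool()[2]["contact_force"]@M,tool()[2]["moment"]@M)
E
```

```text
t 13.825 tcp [0.4724 0.2943 0.1958] slot-local [-0.0005  0.0007  0.0976] rot err vs slot [0.0019 0.0009 0.0002] w 0.012761843126382887 F [ 0.7136 -0.1672 -3.1668] q [ 0.6606  0.1463  1.9339 -0.5501  0.7564  1.1421]
F local [-0.9516 -0.0701 -3.1073] [ 0.0551  0.5352 -0.022 ]
```

Emit:
drive_tool(
  rows=[
    [[0,0,0],[0.37,-0.05,-0.65],0.8],
    [[0,0,0],[0.37,-0.05,-0.65],0.8],
    [[0,0,0],[0.37,-0.05,-0.65],0.8],
    [[0,0,0],[0.37,-0.05,-0.65],0.8],
    [[0,0,0],[0.37,-0.05,-0.65],0.8],
    [[0,0,0],[0.37,-0.05,-0.65],0.8],
    [[0,0,0],[0.37,-0.05,-0.65],0.8],
    [[0,0,0],[0,0,0],0.8],
  ],
)

```text
clock: 14.82
position: [0.4983, 0.2908, 0.1502]
ee_rot: [0.196, 0.727, 0.636, 0.17]
contact_force: [0.1, -0.8, -2.7]
width: 0.0129
gripper_force: 78.9
```

```bash
python3 - <<'E'
from h import *
where(); print("F local",tool()[2]["contact_force"]@M,tool()[2]["moment"]@M)
E
```

```text
t 14.825 tcp [0.4983 0.2908 0.1502] slot-local [-0.0006  0.0007  0.045 ] rot err vs slot [0.002  0.0008 0.0002] w 0.012943142962762149 F [ 0.0811 -0.8483 -2.735 ] q [ 0.6188  0.2227  1.9713 -0.6117  0.6419  1.1932]
F local [-1.1994 -0.8297 -2.4656] [0.0279 0.6149 0.0637]
```

Remaining 2.3 cm; go 2.0, then probe.

Emit:
drive_tool(
  rows=[
    [[0,0,0],[0.25,-0.03,-0.43],0.8],
    [[0,0,0],[0.25,-0.03,-0.43],0.8],
    [[0,0,0],[0.25,-0.04,-0.44],0.8],
    [[0,0,0],[0.2,-0.03,-0.35],0.8],
    [[0,0,0],[0.1,-0.01,-0.17],0.8],
    [[0,0,0],[0.05,-0.01,-0.09],0.8],
    [[0,0,0],[0,0,0],0.8],
  ],
)

```text
clock: 15.7
position: [0.5093, 0.2896, 0.1318]
ee_rot: [0.196, 0.727, 0.636, 0.171]
contact_force: [-0.7, -0.1, -3.1]
width: 0.0129
gripper_force: 78.9
```

```bash
python3 - <<'E'
from h import *
where(); print("F local",tool()[2]["contact_force"]@M,tool()[2]["moment"]@M)
E
```

```text
t 15.7 tcp [0.5093 0.2896 0.1318] slot-local [-0.0002  0.001   0.0236] rot err vs slot [ 0.0012  0.0018 -0.0001] w 0.01286945700291005 F [-0.6635 -0.0826 -3.1126] q [ 0.6023  0.2561  1.9831 -0.6448  0.5965  1.2215]
F local [-2.1162 -0.1708 -2.3723] [-0.0455  0.6174  0.0173]
```

Emit:
drive_tool(
  rows=[
    [[0,0,0],[0.05,-0.01,-0.09],0.8],
    [[0,0,0],[0.05,0,-0.09],0.8],
    [[0,0,0],[0.05,-0.01,-0.09],0.8],
    [[0,0,0],[0,0,0],0.8],
    [[0,0,0],[0,0,0],0.8],
  ],
)

```text
clock: 16.32
position: [0.5101, 0.2895, 0.1307]
ee_rot: [0.196, 0.727, 0.635, 0.171]
contact_force: [-10.2, -0.7, 9.3]
width: 0.0126
gripper_force: 81.3
```

```bash
python3 - <<'E'
from h import *
where(); print("F local",tool()[2]["contact_force"]@M,tool()[2]["moment"]@M)
E
```

```text
t 16.325 tcp [0.5101 0.2895 0.1307] slot-local [-0.0001  0.001   0.0222] rot err vs slot [0.0004 0.003  0.0002] w 0.012605772683640814 F [-10.1653  -0.7356   9.2643] q [ 0.6013  0.258   1.9847 -0.649   0.5922  1.2261]
F local [-4.0065 -2.091  13.0107] [-0.1845  1.0958  0.0164]
```

Emit:
drive_tool(
  rows=[
    [[0,0,0],[0,0,0],2],
    [[0,0,0],[0,0,0],4.5],
    [[0,0,0],[0,0,0],4.5],
    [[0,0,0],[-0.5,0.07,0.87],4.5],
    [[0,0,0],[-1.3,0.18,2.3],4.5],
    [[0,0,0],[-1.3,0.18,2.3],4.5],
    [[0,0,0],[-1.3,0.18,2.3],4.5],
    [[0,0,0],[0,0,0],4.5],
  ],
)

```text
clock: 17.32
position: [0.467, 0.2965, 0.2093]
ee_rot: [0.196, 0.727, 0.635, 0.173]
contact_force: [0.8, -0.0, 0.8]
width: 0.0447
gripper_force: 0.0
```

```bash
python3 - <<'E'
from h import *
where()
for n in("top","scene"): cv2.imwrite(f"pics/{n}5.png",eyes.get_image(n)[:,:,::-1])
t=cv2.imread("pics/top5.png")[170:300,95:228];s=cv2.imread("pics/scene5.png")[110:240,180:313]
cv2.imwrite("pics/comp5.png",cv2.resize(np.hstack([t,s]),(800,390),interpolation=cv2.INTER_CUBIC))
E
```

```text
t 17.325 tcp [0.467  0.2965 0.2093] slot-local [0.0015 0.0021 0.112 ] rot err vs slot [-0.0018  0.0055 -0.0013] w 0.04465651333881933 F [ 0.7705 -0.0166  0.7702] q [ 0.6717  0.1266  1.9211 -0.5388  0.7835  1.1328]
```

View pics/comp5.png

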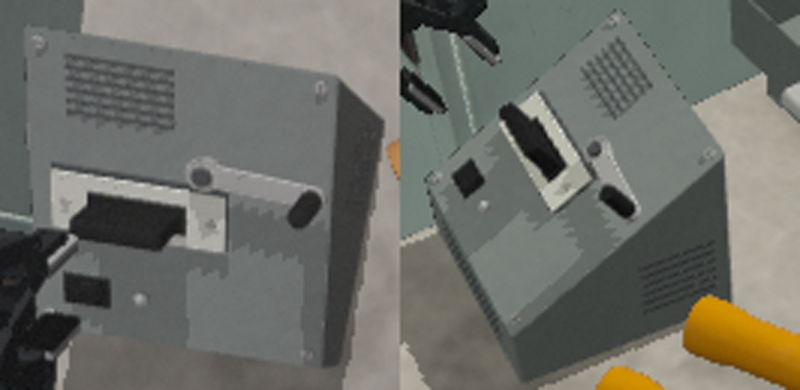

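The flange sits flat on the deck (top comp (50-228, 165-252)). The knob runs from base (313,198) to end (298,220) in the top view, and from (628,212) to (607,192) in the scene view.

```bash
python3 - <<'E'
from h import *
t=[(314,197),(297,221),(202,178)];s=[(629,212),(607,191),(597,149)]
X=tri([(95+a*.3325,170+b/3) for a,b in t],[(180+(a-400)*.3325,110+b/3) for a,b in s]); L=(X-O)@M; print(L)
k=L[:2].mean(0); print("theta",np.arctan2(-(k[1]+.0435),-(k[0]-.0345)))
loc=[k[0],k[1],.024]; p=tool()[0]; l=(p-O)@M
print("lateral cm",M@np.r_[k[:2]-l[:2],0]*100); print("down cm",M@[0,0,.024-l[2]]*100)
piv=np.array([.0345,-.0435]); r=.068; c=lambda t:piv-r*np.array([np.cos(t),np.sin(t)])
ts=np.linspace(1.5,-.05,13)
print(np.array([M@np.r_[c(b)-c(a),0]*100 for a,b in zip(ts,ts[1:])]))
E
```

```text
[[ 0.0299 -0.1105  0.0096]
 [ 0.0304 -0.1109  0.0421]
 [ 0.0346 -0.0436  0.0129]]
theta 1.5061006045419818
lateral cm [  1.0907 -11.4276   1.508 ]
down cm [ 4.2588 -0.5758 -7.4436]
[[-0.7305  0.2183 -0.4348]
 [-0.6963  0.3257 -0.4236]
 [-0.6505  0.4277 -0.4053]
 [-0.5939  0.5226 -0.3802]
 [-0.5274  0.6088 -0.3488]
 [-0.4521  0.6848 -0.3116]
 [-0.3692  0.7494 -0.2692]
 [-0.2802  0.8015 -0.2223]
 [-0.1866  0.8403 -0.1717]
 [-0.0898  0.8651 -0.1183]
 [ 0.0085  0.8754 -0.0629]
 [ 0.1066  0.8712 -0.0064]]
```

Emit:
drive_tool(
  rows=[
    [[0,0,0],[0.25,-2.9,0.37],4.5],
    [[0,0,0],[0.25,-2.9,0.37],4.5],
    [[0,0,0],[0.25,-3,0.38],4.5],
    [[0,0,0],[0.25,-3,0.38],4.5],
    [[0,0,0],[0,0,0],4.5],
    [[0,0,0],[0,0,0],4.5],
  ],
)

```text
clock: 18.18
position: [0.4769, 0.1775, 0.221]
ee_rot: [0.196, 0.727, 0.635, 0.17]
contact_force: [0.5, 0.2, -0.3]
width: 0.045
gripper_force: 0.0
```

```bash
python3 - <<'E'
from h import *
where(); to([.0302,-.1140,.024])
E
```

```text
t 18.175 tcp [0.4769 0.1775 0.221 ] slot-local [ 0.0296 -0.1144  0.1094] rot err vs slot [0.0012 0.0007 0.0006] w 0.045021198088344656 F [ 0.5288  0.1679 -0.3152] q [ 0.3971  0.0071  2.0192 -0.4092  0.6953  0.7923]
delta cm [ 4.2865 -0.5416 -7.3627]
```

Emit:
drive_tool(
  rows=[
    [[0,0,0],[1.07,-0.13,-1.84],4.5],
    [[0,0,0],[1.07,-0.14,-1.84],4.5],
    [[0,0,0],[1.07,-0.13,-1.84],4.5],
    [[0,0,0],[1.07,-0.14,-1.84],4.5],
    [[0,0,0],[0,0,0],4.5],
    [[0,0,0],[0,0,0],2.5],
    [[0,0,0],[0,0,0],1],
    [[0,0,0],[0,0,0],1],
  ],
  force=25,
)

```text
clock: 19.18
position: [0.5195, 0.1726, 0.1489]
ee_rot: [0.196, 0.727, 0.636, 0.171]
contact_force: [-1.4, 1.4, 1.2]
width: 0.0127
gripper_force: 24.7
```

Emit:
drive_tool(
  rows=[
    [[0,0,0],[0,0,0],1],
    [[0,0,0],[0,0,0],1],
    [[0,0,0],[-0.73,0.22,-0.43],1],
    [[0,0,0],[-0.7,0.33,-0.42],1],
    [[0,0,0],[-0.65,0.43,-0.41],1],
    [[0,0,0],[-0.59,0.52,-0.38],1],
    [[0,0,0],[-0.53,0.61,-0.35],1],
    [[0,0,0],[-0.45,0.68,-0.31],1],
  ],
)

```text
clock: 20.18
position: [0.4833, 0.1994, 0.1257]
ee_rot: [0.197, 0.727, 0.635, 0.171]
contact_force: [-0.5, -0.8, 4.6]
width: 0.0127
gripper_force: 25.2
```

```bash
python3 - <<'E'
from h import *
where()
E
```

```text
t 20.175 tcp [0.4833 0.1994 0.1257] slot-local [-0.0151 -0.0918  0.0252] rot err vs slot [0.0022 0.0029 0.0009] w 0.012745279334052872 F [-0.5042 -0.7587  4.6271] q [ 0.4463  0.1621  2.1427 -0.6554  0.4728  1.1163]
```

Emit:
drive_tool(
  rows=[
    [[0,0,0],[-0.37,0.75,-0.27],1],
    [[0,0,0],[-0.28,0.8,-0.22],1],
    [[0,0,0],[-0.19,0.84,-0.17],1],
    [[0,0,0],[-0.09,0.87,-0.12],1],
    [[0,0,0],[0,0.87,-0.06],1],
    [[0,0,0],[0.1,0.8,0],1],
    [[0,0,0],[0,0,0],1],
    [[0,0,0],[0,0,0],1],
  ],
)

```text
clock: 21.18
position: [0.4734, 0.2487, 0.1161]
ee_rot: [0.196, 0.727, 0.635, 0.169]
contact_force: [-4.8, -0.0, 4.9]
width: 0.0131
gripper_force: 25.5
```

```bash
python3 - <<'E'
from h import *
where()
for n in("top","scene"): cv2.imwrite(f"pics/{n}6.png",eyes.get_image(n)[:,:,::-1])
t=cv2.imread("pics/top6.png")[170:300,95:228];s=cv2.imread("pics/scene6.png")[110:240,180:313]
cv2.imwrite("pics/comp6.png",cv2.resize(np.hstack([t,s]),(800,390),interpolation=cv2.INTER_CUBIC))
E
```

```text
t 21.175 tcp [0.4734 0.2487 0.1161] slot-local [-0.0341 -0.0443  0.025 ] rot err vs slot [ 0.0021 -0.0002  0.0009] w 0.013131524687670352 F [-4.8231 -0.027   4.8667] q [ 0.5691  0.2091  2.1091 -0.7118  0.5211  1.2762]
```

View pics/comp6.png

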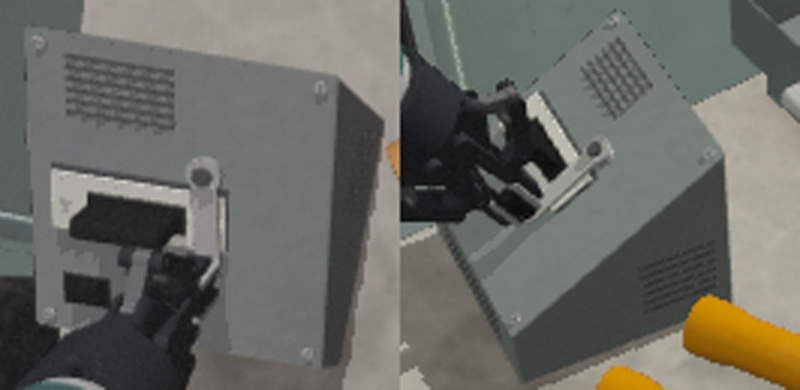

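The keeper now lies down the slope across the flange's right end (top comp (202,178) to (205,260)), essentially at zero. Release and withdraw.

Emit:
drive_tool(
  rows=[
    [[0,0,0],[0,0,0],2],
    [[0,0,0],[0,0,0],2.4],
    [[0,0,0],[0,0,0],2.4],
    [[0,0,0],[-0.5,0.07,0.87],2.4],
    [[0,0,0],[-1.3,0.18,2.3],2.4],
    [[0,0,0],[-1.5,0.2,2.6],2.4],
    [[0,0,0],[-2,2,2.6],2.4],
    [[0,0,0],[-2,2,2],2.4],
  ],
)

```text
clock: 22.28
position: [0.4011, 0.2943, 0.2225]
ee_rot: [0.196, 0.727, 0.635, 0.172]
contact_force: [0.2, 0.6, -0.8]
width: 0.024
gripper_force: 0.0
```

Emit:
drive_tool(
  rows=[
    [[0,0,0],[-2,3,1],2.4],
    [[0,0,0],[-2,3,1],2.4],
    [[0,0,0],[0,0,0],2.4],
    [[0,0,0],[0,0,0],2.4],
  ],
)

```text
clock: 22.78
position: [0.3614, 0.3533, 0.2405]
ee_rot: [0.196, 0.727, 0.636, 0.17]
contact_force: [0.2, -0.3, -0.6]
width: 0.0241
gripper_force: 0.0
```

```bash
python3 - <<'E'
from h import *
where()
for n in("top","scene"): cv2.imwrite(f"pics/{n}7.png",eyes.get_image(n)[:,:,::-1])
t=cv2.imread("pics/top7.png")[170:300,95:228];s=cv2.imread("pics/scene7.png")[110:240,180:313]
cv2.imwrite("pics/comp7.png",cv2.resize(np.hstack([t,s]),(800,390),interpolation=cv2.INTER_CUBIC))
E
```

```text
t 22.775 tcp [0.3614 0.3533 0.2405] slot-local [-0.0802  0.0443  0.1952] rot err vs slot [ 0.0019  0.0014 -0.0005] w 0.02405097908198896 F [ 0.2354 -0.3042 -0.6097] q [ 0.9477  0.0791  1.8879 -0.5596  0.9884  1.3507]
```

View pics/comp7.png

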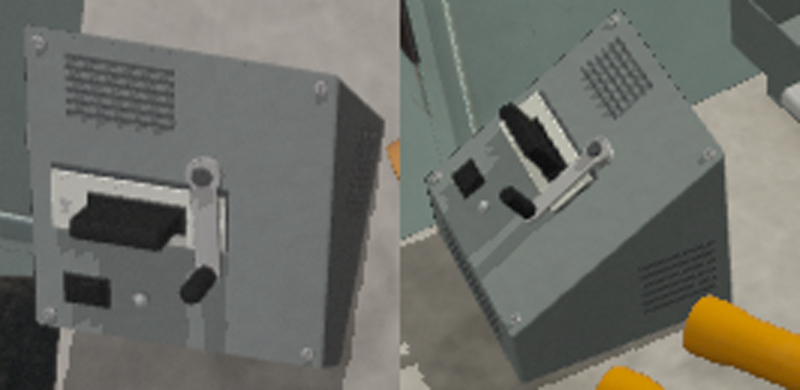

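The gripper is clear, and the knob is at top (198,285) and scene (517,202). I'll check the keeper angle and sign off if it's good.

```bash
python3 - <<'E'
from h import *
t=[(205,272),(190,297)];s=[(530,213),(508,194)]
X=tri([(95+a*.3325,170+b/3) for a,b in t],[(180+(a-400)*.3325,110+b/3) for a,b in s]); L=(X-O)@M; print(L)
k=L.mean(0); th=np.arctan2(-(k[1]+.0435),-(k[0]-.0345)); print("theta",th)
if abs(th)<.08: print(job.sign_off())
E
```

```text
[[-0.0352 -0.0437  0.0076]
 [-0.0334 -0.0476  0.0413]]
theta 0.03146415019429234
the job is handed in; nothing more can be done
None
```

The cassette is seated in the slot with its flange down, the keeper is locked across it at about 0.03 rad, the gripper is clear, and the job was handed in at about 23 s; the sign-off returned no verdict.

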